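# Close and pin the retaining bar of a gas sample cylinder rack

## Task

Shut the bench rack on its two gas sample cylinders: push the free end of the swing bar round until it bears firmly on the keeper's stop, but do not slam or ram it (no more than about 25 N on the stop). Then lift the knob-headed locking pin out of its parking hole and drop it fully home through the bar into the keeper, let go, and leave the cylinders, the wrench and the heating mantle where they are.

Things in the scene. Friction and masses are not known exactly. Their poses are not given: they have to be found in the camera images.
- rack: Rack of grey painted steel, screwed to the bench: base plate 282 x 115 x 10 mm, pivot post, bays for the cylinders. Origin on the pivot axis at bench height; x along the shut bar towards the keeper, y towards the cylinders (the way the bar shuts), z up. The base plate spans y -35 to +80 mm. The cylinders stand at y 20 to 62 mm and not farther than x = 122 mm.
- keeper: Keeper at the rack's end: a fixed grey cheek plate and, bolted to it in slots, an angle with a ledge (46 x 46 x 8 mm, top 75 mm above the bench), a locking hole 9.6 mm wide and, 20 mm behind the hole, a 10 mm steel stop dowel, 8.5 mm tall. The angle is set differently each time, up to 8 mm either way along y; this origin is the locking hole's mid-setting, ledge-top height. Axes as the rack's.
- park_hole (a point): Centre of the parking hole, 75 mm above the bench, in the fixed flange behind the stop, at y = 57 mm from the keeper's origin; 9.6 mm wide, straight through. The pin starts in it. The keeper's cheek plate stands beyond both holes, x 28 to 34 mm from the keeper's origin, no higher than the ledge.
- swing_bar: Plain flat steel strip 245 x 30 x 8 mm, level. Origin on the pivot axis at its underside, 76 mm above the bench; x along the bar to its free end (227 mm from the pivot), y across it towards the stop. Shut, its edge touches the stop dowel and its x is within 2.5 degrees of the rack's. Starts 30 to 60 degrees open, to -y. Pivot stiff, 0.7 N m (4 to 5 N at 160 mm); the bar stays where left.
- bar_hole (a point): Centre of the hole near the bar's free end, at the bar's top, 84 mm above the bench, 210 mm from the pivot; 9.6 mm wide, small chamfer. With the bar on its stop this hole is straight over the keeper's locking hole, wherever the keeper is set.
- pin_head (a point): Middle of the locking pin's black knob (20 mm wide, 30 mm tall). Under the knob a 15 mm wide, 12 mm tall neck whose underside is the shoulder, then an 8 mm shank, 32 mm long, tip chamfered. This point is 27 mm above the shoulder, 59 mm above the tip. The pin starts upright in the parking hole, shoulder on the ledge; fully home in the lock its shoulder lies on the bar's top. 50 to 80 g.
- cylinder_a: Bystander: steel gas cylinder, 42 mm in diameter, 144 mm tall with its brass valve and black wheel, standing in a bay of the rack; origin at the centre of its foot.
- cylinder_b: Bystander: aluminium gas cylinder, 42 mm in diameter, 129 mm tall with its valve, standing in the other bay; origin at the centre of its foot.
- wrench: Bystander: open wrench, 160 mm long, lying on the bench.
- mantle: Bystander: grey knitted heating mantle, 74 mm in diameter, 80 mm tall, standing on the bench; origin at the centre of its foot.

How it is judged:
By the outcome, as a careful person would: the job done as asked, in the order asked, and still so for the second after the job is handed in, with the robot touching nothing.
It also fails if it takes over 62 s, if anything falls off the work surface, if the arm or the gripper's body presses on something with over 40 N, if the wrist force passes 120 N, or if a joint passes its speed limit or range.

## Robot

A 6-joint arm with a two-finger parallel gripper is mounted at the origin on the work surface. World frame = base frame: x ahead of the robot, y to its left, z up, the work surface at z = 0. Lengths are in mm, angles in rad, forces in N, time in s.
With the tool pointing down it reaches from about 400 to 925 mm from the base axis. Payload 12.5 kg.
Tool frame: the origin (TCP) lies where the fingers leave the gripper's body, on its centre line; the fingertips stand 78 mm ahead of it and the grasp point (between the pads) lies 59 mm ahead of it; z points along the fingers, y is the direction in which the jaws open and shut (so a half turn about z gives the same grasp; the last joint's range is limited). The gripper opens to 95 mm and grips with 3 to 60 N. Pads are 20 mm wide; open, the fingers measure 119 mm over their backs; the gripper's body (75 mm by 180 mm) begins 59 mm behind the grasp point.
Start: joints at [1.004, 0.491, 1.559, -0, 1.092, -0.106], TCP at [277.899, 559.831, 292.261] pointing down, gripper open.
Joint ranges: [-3.1, 3.1], [-0.84, 2.19], [0.05, 2.79], [-1.13, 4.28], [0.06, 2.93], [-2.69, 2.69]. Speed limits (rad/s): [2.22, 2.22, 2.79, 3.14, 3.14, 3.14].

## Interface

Orientations are given as [roll, pitch, yaw] about the fixed x, y, z axes, in that order (R = Rz(yaw) Ry(pitch) Rx(roll)).
In Python, from cell import env, viewer, ticket, search_frame gives the robot as it stands.
- The arm moves only by the shell command python3 -m inch 'ROWS'. ROWS is a JSON object of lists of equal length, an entry for each row: "hand": the opening, from 0 (shut) to 1 (fully open); "delta_pos": the shift along the tool's x, y, z in cm, a list of three; "turn": the turn about the tool's z in rad. A call has 1 to 20 rows; each row shifts and turns the commanded pose from where the row before left it, along the tool's axes as they then stand; what a row does not reach is not made up. A row lasts 1/10 s, in which the tool goes at most 50 mm and 8.59 degrees, less where a joint would pass 70% of its speed; a pose out of reach is approached as far as the arm can. A call is refused whole if a number of a shift passes 5 or a number of a turn 0.15, either way. A call with a gripper value outside its range is refused whole. The fingers move at their own pace and stop on an object; the grip force is fixed at half the most. Time passes only in rows, so rows that do not move let the fingers close. It gives the time, the measured TCP pose, the force and the opening at its end, in the units of the state.
- env.state(): the state, without advancing time (a new reading comes with each control period).
- viewer.read_camera(name): name is "scene" or "top" or "wrist"; returns (picture, depth): 420x560x3 uint8, blue, green, red; 420x560 float32, mm along the optical axis (not along the pixel's ray), 0 where there is no reading.
- viewer.get_calibration(name): a dict with "fx", "fy", "cx", "cy" (pixels), "T" (4x4, takes a point from camera to world coordinates). Camera axes: x right, y down, z forward; pixel columns grow to the right and rows downward; lengths in mm; the calibration is good to about 2 mm. The wrist camera is an equidistant fisheye: a pixel r from the principal point sees the ray r / f radians off the axis. A picture is of the moment at which its call begins: read the wrist's pose just before it. get_calibration takes no time and is no camera call; for the wrist camera it gives the pose at the moment of the call.
- ticket.job_done(): hands the job in, once; it reports no verdict.
Trained networks look in the newest picture that a camera, given by its name, has taken for a name from the list of things; names that differ only in an ending like _2 or _b are one class to them, and where a whole thing is asked for, a point or a joint stands for the part that bears it (a point fixed in the world has none). Each returns a list of dicts, best first, with "p" (0 to 1); they miss things now and then, are a little off and sometimes report something else, mostly with a low value. They report only what shows in the picture. A call takes as long as a camera call.
- search_frame(camera, label): "centre" ([column, row] in pixels, amid what is visible of it).
The state is a dict: "t": time; "joints": joint angles; "qvel": joint speeds; "tau": joint torques, N m; "eef_pos": TCP position; "tcp_rot": TCP orientation; "ft_force": force on the tool from outside, world axes, zero at the start; "moment": the same for the moment, N m; "opening": opening from 0.0 (shut) to 1.0 (fully open).
Only numpy, scipy, OpenCV 4.12 (cv2) and the standard library are available. Lean on these libraries where they do the work, as an engineer would, in place of code of your own. Each camera call takes 0.05 s, during which the arm holds its last target.

## Working session

There is one attempt and no reset: what is moved stays moved. The work goes in short steps, Python scripts to look and compute and a shell command to move; the robot and the scene stay as the last step left them, time stands still between calls to the robot, and variables do not carry over. Pictures are saved under pics/ and viewed, and the job is handed in when it is done.

```bash
ls; mkdir -p pics
python3 - <<'E'
from cell import env,viewer,ticket,search_frame
import cv2,numpy as np
print(env.state())
for c in ["scene","top","wrist"]:
    im,d=viewer.read_camera(c); cv2.imwrite(f"pics/{c}0.png",im); np.save(f"pics/{c}0.npy",d)
    k=viewer.get_calibration(c); print(c,k["fx"],k["cx"],k["cy"],np.round(k["T"],3).tolist())
    for l in ["rack","keeper","park_hole","swing_bar","bar_hole","pin_head","cylinder_a","wrench","mantle"]:
        print(l,[(np.round(r["centre"]).tolist(),round(r["p"],2)) for r in search_frame(c,l)[:3]])
print(env.state()["t"])
E
```

```text
pics
{'t': 0.0, 'joints': array([ 1.00440023e+00,  4.91560543e-01,  1.55948073e+00,  5.91411652e-06,
        1.09169774e+00, -1.05621869e-01]), 'qvel': array([-0.00059091,  0.00055092, -0.00022444, -0.00044218,  0.0013079 ,
        0.00198061]), 'tau': array([-3.39890736e-03, -6.12636065e+01, -2.58174419e+01,  6.91151619e-02,
        4.82896809e-02, -1.18875128e-04]), 'eef_pos': array([277.80009878, 559.67770746, 291.65031763]), 'tcp_rot': array([-3.14045324e+00, -1.26071336e-04,  2.68081563e+00]), 'ft_force': array([ 0.60258819, -0.28481761,  0.0845851 ]), 'moment': array([-0.03715398, -0.00736516,  0.00910805]), 'opening': 0.9985676674386488}
scene 482.62501466666083 274.48819284393886 223.26101693259207 [[0.65, 0.483, -0.587, 1120.189], [0.76, -0.402, 0.511, -541.394], [0.011, -0.778, -0.628, 760.793], [0.0, 0.0, 0.0, 1.0]]
rack [([306.0, 256.0], 0.79), ([137.0, 345.0], 0.41)]
keeper [([339.0, 263.0], 0.86)]
park_hole [([336.0, 263.0], 0.67)]
swing_bar [([246.0, 239.0], 0.71)]
bar_hole [([246.0, 237.0], 0.84)]
pin_head [([347.0, 239.0], 0.6)]
cylinder_a [([306.0, 223.0], 0.82), ([
[... 253 characters left out ...]
, 0.0, 0.0, 1.0]]
rack [([260.0, 216.0], 0.62)]
keeper [([256.0, 162.0], 0.57), ([135.0, 208.0], 0.39)]
park_hole [([239.0, 234.0], 0.74), ([253.0, 163.0], 0.6)]
swing_bar [([297.0, 233.0], 0.79)]
bar_hole [([299.0, 232.0], 0.88)]
pin_head [([242.0, 162.0], 0.64)]
cylinder_a [([244.0, 234.0], 0.87), ([240.0, 211.0], 0.58)]
wrench [([298.0, 231.0], 0.27)]
mantle [([134.0, 211.0], 0.81)]
wrist 325.19226210127806 280.1882246856399 208.71922916216016 [[0.445, 0.861, 0.248, 206.723], [0.896, -0.427, -0.124, 594.918], [-0.001, 0.277, -0.961, 383.923], [0.0, 0.0, 0.0, 1.0]]
rack []
keeper []
park_hole []
swing_bar []
bar_hole []
pin_head []
cylinder_a []
wrench [([15.0, 409.0], 0.45)]
mantle []
1.5
```

View images.

View pics/scene0.png

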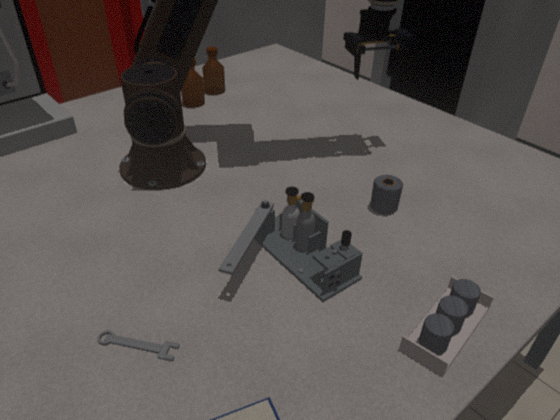

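View pics/top0.png

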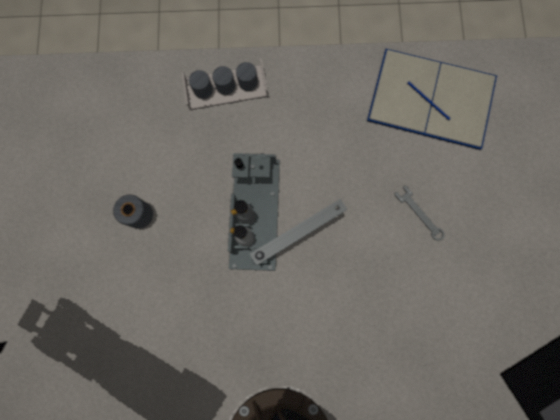

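Run:
```python
import cv2
im=cv2.imread("pics/top0.png")[110:310,170:400]
cv2.imwrite("pics/topz.png",cv2.resize(im,None,fx=3,fy=3,interpolation=cv2.INTER_CUBIC)[:600])
im=cv2.imread("pics/scene0.png")[160:320,200:400]
cv2.imwrite("pics/scz.png",cv2.resize(im,None,fx=3.7,fy=3.7,interpolation=cv2.INTER_CUBIC)[:600])
```

```text
(no output)
```

View pics/topz.png

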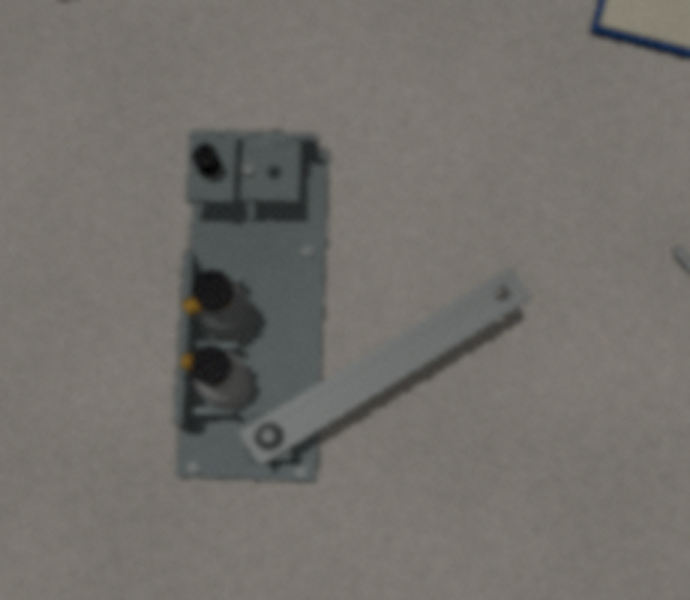

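View pics/scz.png

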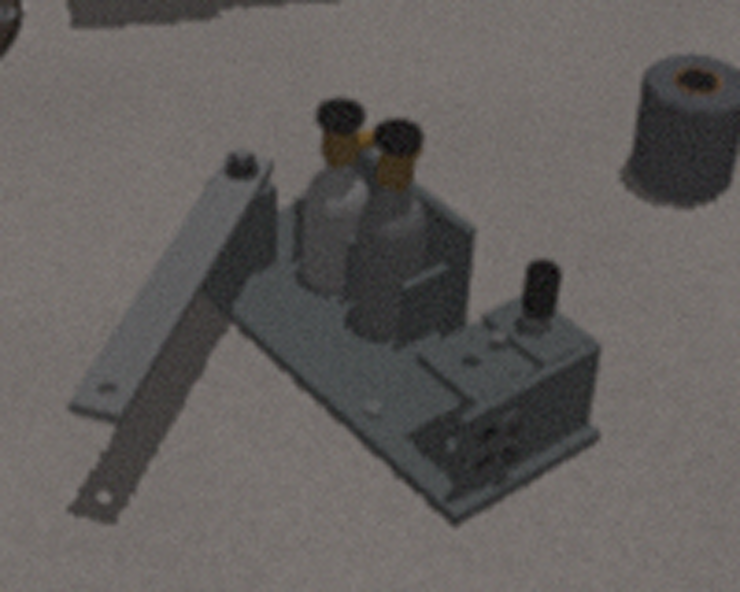

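```bash
cat > h.py <<'E'
import numpy as np
from cell import env,viewer,search_frame
def px2w(k,u,v,z):
    T=np.array(k["T"]); d=T[:3,:3]@np.array([(u-k["cx"])/k["fx"],(v-k["cy"])/k["fy"],1])
    o=T[:3,3]; return o+d*(z-o[2])/d[2]
E
python3 - <<'E'
from h import *
k=viewer.get_calibration("top")
P={}
for n,u,v,z in [("pivot",259.3,255,88),("barhole",337.7,207.7,84),("lock",261.3,167.3,75),("stop",253.3,166.3,83),("pintop",239,162,117),("wheel1",241,207,144),("wheel2",240,232,129),
 ("corner_bl",170+180/3,110+478/3,10),("corner_br",170+315/3,110+480/3,10),("corner_tr",170+327/3,110+150/3,10),("ledge_tl",170+190/3,110+131/3,75)]:
    P[n]=px2w(k,u,v,z); print(n,P[n].round(1))
print(np.linalg.norm(P["barhole"][:2]-P["pivot"][:2]),np.linalg.norm(P["lock"][:2]-P["pivot"][:2]))
k=viewer.get_calibration("scene")
f=1/3.7
for n,u,v,z in [("pivot",241,165,90),("barhole",107,387,84),("lock",472,361,75),("stop",498,338,83),("pintop",543,267,117)]:
    print(n,px2w(k,200+u*f,160+v*f,z).round(1))
E
```

```text
pivot [425.5  31.5  88. ]
barhole [ 529.9 -151.1   84. ]
lock [634.5  24.3  75. ]
stop [635.1  42.7  83. ]
pintop [636.3  72.7 117. ]
wheel1 [526.2  66.  144. ]
wheel2 [473.6  70.3 129. ]
corner_bl [398.6 108.5  10. ]
corner_br [394.1  -1.   10. ]
corner_tr [671.4 -17.5  10. ]
ledge_tl [670.4  90.8  75. ]
210.32749095050897 209.08124078883648
pivot [427.6  32.   90. ]
barhole [ 530.3 -148.    84. ]
lock [636.9  27.2  75. ]
stop [638.6  45.5  83. ]
pintop [637.6  78.4 117. ]
```

```bash
cat >> h.py <<'E'
def plan(tx,ty,tz,yang=None):
    """yang: wanted world angle (deg) of tool y; gives turn first, then shift in turned tool axes (cm)"""
    s=env.state(); p=s["eef_pos"]; yaw=s["tcp_rot"][2]
    a=np.degrees(yaw)-90
    turn=0
    if yang is not None:
        turn=-((yang-a+90)%180-90); turn=np.radians(turn); a=a-np.degrees(turn)
    yw=np.radians(a+90)
    d=np.array([tx,ty,tz])-p
    x=np.array([np.cos(yw),np.sin(yw),0]);y=np.array([np.sin(yw),-np.cos(yw),0])
    print("pos",p.round(1),"yang now",round(np.degrees(yaw)-90,2),"turn",round(turn,4),"shift cm",np.round([d@x/10,d@y/10,-d[2]/10],3),"F",s["ft_force"].round(1),"open",round(float(s["opening"]),3),"t",s["t"])
E
python3 -c "
from h import *
plan(475.5,-138.5,292,30)"
```

```text
pos [277.9 559.8 292.3] yang now 63.6 turn 0.5864 shift cm [-7.0355e+01 -1.7804e+01  2.5000e-02] F [0.  0.4 0.6] open 1.0 t 1.5
```

```bash
python3 -m inch '{"hand":[0,0,0,0,0,0,0,0,0,0,0,0,0,0,0,0],"turn":[0.145,0.145,0.145,0.145,0,0,0,0,0,0,0,0,0,0,0,0],"delta_pos":[[0,0,0],[0,0,0],[0,0,0],[0,0,0],[-1.5,-0.4,0],[-3.5,-0.9,0],[-3.5,-0.9,0],[-3.5,-0.9,0],[-3.5,-0.9,0],[-3.5,-0.9,0],[-3.5,-0.9,0],[-3.5,-0.9,0],[-3.5,-0.9,0],[-3.5,-0.9,0],[-3.5,-0.9,0],[-3.5,-0.9,0]]}'; python3 -c "
from h import *
plan(475.5,-138.5,292,30)"
```

```text
t: 3.1
eef_pos: [390.9, 160.6, 292.4]
tcp_rot: [3.141, 0.0, 2.105]
ft_force: [0.2, 0.3, 0.3]
opening: 0.007
pos [390.9 160.6 292.4] yang now 30.63 turn 0.011 shift cm [-30.136  -7.626   0.038] F [0.2 0.3 0.3] open 0.007 t 3.1
```

```bash
python3 -m inch '{"hand":[0,0,0,0,0,0,0,0,0,0,0,0,0,0,0],"turn":[0,0,0,0,0,0,0,0,0,0,0,0,0,0,0],"delta_pos":[[-3.2,-0.8,0],[-3.2,-0.8,0],[-3.2,-0.8,0],[-3.2,-0.8,0],[-3.2,-0.8,0],[-3.2,-0.8,0],[-3.2,-0.8,0],[-3.2,-0.8,0],[-3.2,-0.8,0],[-1.3,-0.4,0],[0,0,2],[0,0,3],[0,0,3],[0,0,1],[0,0,0]]}'
python3 - <<'E'
from h import *
import cv2
plan(475.5,-138.5,156,30)
for c in ["top","wrist"]:
    im,d=viewer.read_camera(c); cv2.imwrite(f"pics/{c}1.png",im); np.save(f"pics/{c}1.npy",d)
E
```

```text
t: 4.6
eef_pos: [477.2, -135.2, 201.5]
tcp_rot: [-3.14, -0.002, 2.102]
ft_force: [0.1, -0.2, 0.7]
opening: 0.005
pos [ 477.2 -135.2  201.5] yang now 30.46 turn 0.0081 shift cm [-0.202 -0.318  4.555] F [ 0.1 -0.2  0.7] open 0.005 t 4.6
```

View pics/wrist1.png

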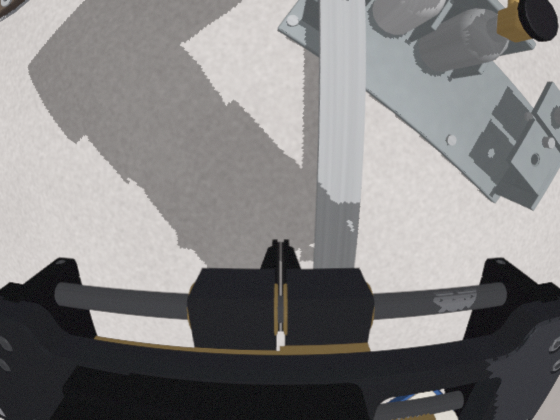

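View pics/top1.png

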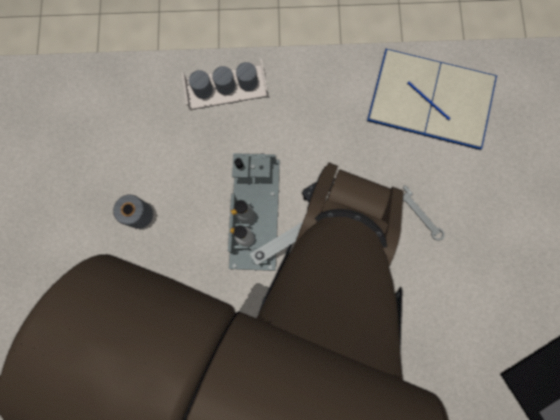

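```bash
cat >> h.py <<'E'
def wpx(k,u,v,z):
    T=np.array(k["T"]); x=u-k["cx"];y=v-k["cy"]; r=np.hypot(x,y); th=r/k["fx"]
    d=T[:3,:3]@np.array([np.sin(th)*x/r,np.sin(th)*y/r,np.cos(th)]); o=T[:3,3]
    return o+d*(z-o[2])/d[2]
E
python3 - <<'E'
from h import *
k=viewer.get_calibration("wrist"); s=env.state(); p=s["eef_pos"]; yw=s["tcp_rot"][2]
x=np.array([np.cos(yw),np.sin(yw),0]);y=np.array([np.sin(yw),-np.cos(yw),0])
for u,v in [(321,60),(365,60),(318,190),(361,190),(313,266),(355,266)]:
    w=wpx(k,u,v,84); print(u,v,w.round(1),"rel tool",((w-p)@x).round(1),((w-p)@y).round(1))
E
```

```text
321 60 [440.6 -21.9  84. ] rel tool 116.9 25.3
365 60 [464.8  -5.7  84. ] rel tool 118.6 54.3
318 190 [483.4 -96.3  84. ] rel tool 31.0 24.4
361 190 [508.8 -81.2  84. ] rel tool 31.2 54.0
313 266 [ 510.5 -145.5   84. ] rel tool -25.1 22.9
355 266 [ 537.7 -130.3   84. ] rel tool -25.7 54.0
```

```bash
python3 -m inch '{"hand":[0,0,0,0,0,0,0],"turn":[0,0,0,0,0,0,0],"delta_pos":[[0,0,2],[0,0,2],[0,0,0.5],[0,0,0],[0,0.5,0],[0,0.4,0],[0,0.3,0]]}'; python3 -c "
from h import *
plan(426.5,31.7,156)"
```

```text
t: 5.4
eef_pos: [488.9, -129.3, 158.0]
tcp_rot: [3.141, 0.001, 2.101]
ft_force: [0.3, -0.1, -0.4]
opening: 0.003
pos [ 488.9 -129.3  158. ] yang now 30.38 turn 0 shift cm [17.039  2.762  0.196] F [ 0.3 -0.1 -0.4] open 0.003 t 5.4
```

```bash
python3 -m inch '{"hand":[0,0,0,0,0,0],"turn":[0,0,-0.02,-0.04,-0.05,-0.05],"delta_pos":[[0,0,0.15],[0,0.2,0.05],[-0.05,0.4,0],[-0.11,0.7,0],[-0.13,0.85,0],[-0.13,0.85,0]]}'; python3 -c "
from h import *
plan(426.5,31.7,156)"
```

```text
t: 6.0
eef_pos: [515.2, -116.2, 155.1]
tcp_rot: [-3.14, -0.002, 2.264]
ft_force: [-5.3, -0.3, 1.8]
opening: 0.004
pos [ 515.2 -116.2  155.1] yang now 39.7 turn 0 shift cm [17.048  2.62  -0.093] F [-5.3 -0.3  1.8] open 0.004 t 6.0
```

```bash
python3 -m inch '{"hand":[0,0,0,0,0,0,0,0,0,0,0],"turn":[-0.05,-0.05,-0.05,-0.05,-0.05,-0.05,-0.05,-0.05,-0.05,-0.05,-0.03],"delta_pos":[[-0.13,0.85,0],[-0.13,0.85,0],[-0.13,0.85,0],[-0.13,0.85,0],[-0.13,0.85,0],[-0.13,0.85,0],[-0.13,0.85,0],[-0.13,0.85,0],[-0.13,0.85,0],[-0.13,0.85,0],[-0.08,0.5,0]]}'
python3 - <<'E'
from h import *
import cv2
plan(426.5,31.7,156)
for c in ["top","wrist"]:
    im,d=viewer.read_camera(c); cv2.imwrite(f"pics/{c}2.png",im)
plan(426.5,31.7,156)
E
```

```text
t: 7.1
eef_pos: [579.4, -52.9, 154.9]
tcp_rot: [-3.141, -0.002, 2.794]
ft_force: [-3.7, -2.9, -0.2]
opening: 0.005
pos [579.4 -52.9 154.9] yang now 70.07 turn 0 shift cm [17.258  2.736 -0.11 ] F [-3.7 -2.9 -0.2] open 0.005 t 7.1
pos [579.8 -52.8 155.1] yang now 69.97 turn 0 shift cm [17.303  2.687 -0.092] F [-0.2 -0.1 -0. ] open 0.005 t 7.2
```

View pics/wrist2.png

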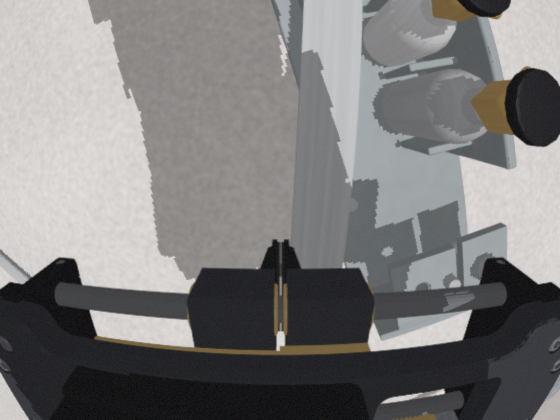

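```bash
python3 -m inch '{"hand":[0,0,0,0,0,0,0,0],"turn":[-0.04,-0.04,-0.04,-0.04,-0.03,-0.02,-0.015,-0.01],"delta_pos":[[-0.1,0.68,0],[-0.1,0.68,0],[-0.1,0.68,0],[-0.1,0.68,0],[-0.08,0.51,0],[-0.05,0.34,0],[-0.04,0.25,0],[-0.03,0.17,0]]}'
python3 - <<'E'
from h import *
import cv2
plan(426.5,31.7,156)
for c in ["wrist"]:
    im,d=viewer.read_camera(c); cv2.imwrite(f"pics/{c}3.png",im)
k=viewer.get_calibration("wrist")
for l in ["bar_hole","pin_head"]:print(l,search_frame("wrist",l)[:2])
plan(426.5,31.7,156)
E
```

```text
t: 8.0
eef_pos: [595.4, -16.0, 155.2]
tcp_rot: [3.142, 0.0, 3.027]
ft_force: [-2.0, -3.5, -1.5]
opening: 0.003
pos [595.4 -16.  155.2] yang now 83.42 turn 0 shift cm [17.323  2.801 -0.079] F [-2.  -3.5 -1.5] open 0.003 t 8.0
bar_hole [{'centre': [324.4, 129.0], 'p': 0.61}]
pin_head [{'centre': [444.7, 327.8], 'p': 0.65}]
pos [595.5 -16.  155.3] yang now 83.35 turn 0 shift cm [17.337  2.78  -0.065] F [-0.4 -1.4 -0.2] open 0.002 t 8.15
```

View pics/wrist3.png

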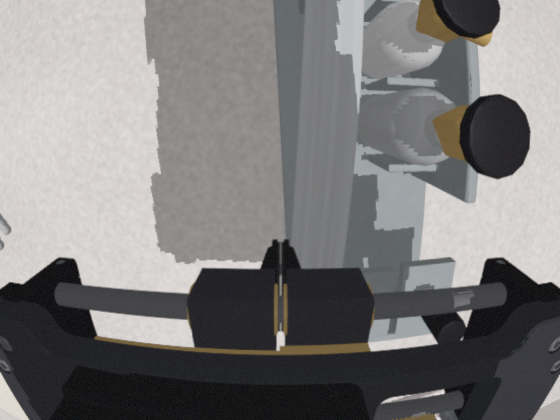

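```bash
python3 -m inch '{"hand":[0,0,0,0,0,0],"turn":[-0.012,-0.012,-0.012,-0.012,-0.01,-0.01],"delta_pos":[[-0.02,0.2,0],[-0.02,0.2,0],[-0.02,0.2,0],[-0.02,0.2,0],[-0.02,0.15,0],[-0.02,0.1,0]]}'; python3 -m inch '{"hand":[0,0],"turn":[-0.003,-0.003],"delta_pos":[[0,0.05,0],[0,0.05,0]]}'; python3 -m inch '{"hand":[0,0],"turn":[-0.003,-0.003],"delta_pos":[[0,0.05,0],[0,0.05,0]]}'
```

```text
t: 8.75
eef_pos: [597.8, -5.7, 155.4]
tcp_rot: [-3.142, 0.001, 3.095]
ft_force: [3.0, -4.1, -0.1]
opening: 0.005
t: 8.95
eef_pos: [597.6, -4.8, 155.3]
tcp_rot: [3.142, 0.0, 3.1]
ft_force: [2.9, -4.3, -0.2]
opening: 0.006
t: 9.15
eef_pos: [597.6, -3.8, 155.3]
tcp_rot: [3.142, 0.0, 3.106]
ft_force: [3.7, -4.5, -0.2]
opening: 0.005
```

```bash
python3 -m inch '{"hand":[0,0],"turn":[-0.003,-0.003],"delta_pos":[[0,0.05,0],[0,0.05,0]]}'; python3 -m inch '{"hand":[0,0],"turn":[-0.003,-0.003],"delta_pos":[[0,0.05,0],[0,0.05,0]]}';python3 -m inch '{"hand":[0],"turn":[-0.003],"delta_pos":[[0,0.05,0]]}'
```

```text
t: 9.35
eef_pos: [597.6, -2.8, 155.3]
tcp_rot: [3.142, 0.0, 3.112]
ft_force: [3.2, -4.2, 0.5]
opening: 0.003
t: 9.55
eef_pos: [597.6, -1.8, 155.2]
tcp_rot: [3.141, 0.0, 3.118]
ft_force: [2.8, -4.1, 0.2]
opening: 0.006
t: 9.65
eef_pos: [597.6, -1.2, 155.2]
tcp_rot: [3.142, 0.0, 3.121]
ft_force: [3.3, -4.7, 0.5]
opening: 0.005
```

```bash
python3 -m inch '{"hand":[0],"turn":[-0.003],"delta_pos":[[0,0.05,0]]}'; python3 -m inch '{"hand":[0],"turn":[-0.003],"delta_pos":[[0,0.05,0]]}';python3 -m inch '{"hand":[0],"turn":[0],"delta_pos":[[0,0.05,0]]}';python3 -m inch '{"hand":[0],"turn":[0],"delta_pos":[[0,0.05,0]]}'
```

```text
t: 9.75
eef_pos: [597.6, -0.8, 155.2]
tcp_rot: [3.142, 0.0, 3.124]
ft_force: [2.4, -4.3, 0.3]
opening: 0.003
t: 9.85
eef_pos: [597.6, -0.3, 155.2]
tcp_rot: [3.142, 0.0, 3.127]
ft_force: [3.1, -4.4, 0.2]
opening: 0.007
t: 9.95
eef_pos: [597.6, 0.2, 155.2]
tcp_rot: [3.142, 0.0, 3.127]
ft_force: [2.5, -4.5, -0.9]
opening: 0.006
t: 10.05
eef_pos: [597.6, 0.7, 155.2]
tcp_rot: [3.142, 0.0, 3.127]
ft_force: [3.0, -3.8, 0.1]
opening: 0.004
```

```bash
for i in 1; do python3 -m inch '{"hand":[0],"turn":[-0.003],"delta_pos":[[0,0.05,0]]}'; python3 -m inch '{"hand":[0],"turn":[-0.003],"delta_pos":[[0,0.05,0]]}';python3 -m inch '{"hand":[0],"turn":[0],"delta_pos":[[0,0.05,0]]}';python3 -m inch '{"hand":[0],"turn":[0],"delta_pos":[[0,0.05,0]]}'; done
```

```text
t: 10.15
eef_pos: [597.6, 1.2, 155.2]
tcp_rot: [3.142, 0.0, 3.13]
ft_force: [2.4, -3.6, -0.1]
opening: -0.001
t: 10.25
eef_pos: [597.6, 1.7, 155.2]
tcp_rot: [3.142, -0.0, 3.133]
ft_force: [2.6, -4.0, -1.2]
opening: 0.005
t: 10.35
eef_pos: [597.7, 2.2, 155.2]
tcp_rot: [3.142, 0.0, 3.133]
ft_force: [3.5, -4.5, -1.0]
opening: 0.0
t: 10.45
eef_pos: [597.7, 2.8, 155.2]
tcp_rot: [3.142, -0.0, 3.133]
ft_force: [3.4, -3.8, -1.0]
opening: 0.007
```

```bash
python3 - <<'E'
from h import *
import cv2
im,d=viewer.read_camera("scene"); 
cv2.imwrite("pics/sc4.png",cv2.resize(im[170:300,240:400],None,fx=4.5,fy=4.5,interpolation=cv2.INTER_CUBIC))
E
for i in 1; do python3 -m inch '{"hand":[0],"turn":[0],"delta_pos":[[0,0.05,0]]}'; python3 -m inch '{"hand":[0],"turn":[0],"delta_pos":[[0,0.05,0]]}'; done
```

```text
t: 10.6
eef_pos: [597.7, 3.2, 155.2]
tcp_rot: [3.142, 0.0, 3.133]
ft_force: [3.1, -4.5, -0.8]
opening: 0.002
t: 10.7
eef_pos: [597.7, 3.7, 155.2]
tcp_rot: [3.142, 0.0, 3.133]
ft_force: [2.9, -3.6, -0.4]
opening: 0.005
```

View pics/sc4.png

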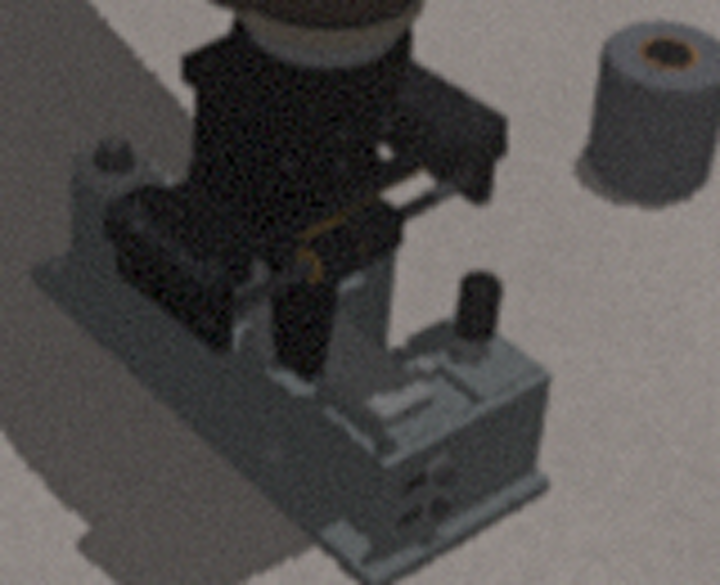

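```bash
for i in 1; do python3 -m inch '{"hand":[0],"turn":[0],"delta_pos":[[0,0.05,0]]}'; python3 -m inch '{"hand":[0],"turn":[0],"delta_pos":[[0,0.05,0]]}';python3 -m inch '{"hand":[0],"turn":[0],"delta_pos":[[0,0.05,0]]}';python3 -m inch '{"hand":[0],"turn":[0],"delta_pos":[[0,0.05,0]]}'; done
```

```text
t: 10.8
eef_pos: [597.7, 4.2, 155.2]
tcp_rot: [3.142, 0.0, 3.133]
ft_force: [2.0, -4.0, -1.7]
opening: 0.002
t: 10.9
eef_pos: [597.7, 4.7, 155.2]
tcp_rot: [3.142, 0.0, 3.133]
ft_force: [2.9, -4.4, -0.8]
opening: 0.004
t: 11.0
eef_pos: [597.7, 5.2, 155.2]
tcp_rot: [3.142, -0.0, 3.133]
ft_force: [2.2, -4.1, 0.2]
opening: 0.005
t: 11.1
eef_pos: [597.7, 5.7, 155.2]
tcp_rot: [3.142, 0.0, 3.133]
ft_force: [2.5, -4.4, -0.8]
opening: 0.007
```

```bash
for i in 1; do python3 -m inch '{"hand":[0],"turn":[0],"delta_pos":[[0,0.05,0]]}'; python3 -m inch '{"hand":[0],"turn":[0],"delta_pos":[[0,0.05,0]]}';python3 -m inch '{"hand":[0],"turn":[0],"delta_pos":[[0,0.05,0]]}';  done
```

```text
t: 11.2
eef_pos: [597.7, 6.2, 155.2]
tcp_rot: [3.142, -0.0, 3.133]
ft_force: [1.9, -4.6, -0.8]
opening: 0.006
t: 11.3
eef_pos: [597.7, 6.8, 155.2]
tcp_rot: [3.142, -0.0, 3.133]
ft_force: [2.9, -4.1, -0.0]
opening: 0.009
t: 11.4
eef_pos: [597.7, 7.2, 155.2]
tcp_rot: [3.142, -0.0, 3.133]
ft_force: [2.4, -3.5, -0.5]
opening: 0.003
```

Run:
```python
from h import *
import cv2
im,d=viewer.read_camera("wrist"); k=viewer.get_calibration("wrist")
cv2.imwrite("pics/w5.png",im)
im,d=viewer.read_camera("scene"); 
cv2.imwrite("pics/sc5.png",cv2.resize(im[220:300,300:380],None,fx=7,fy=7,interpolation=cv2.INTER_CUBIC))
```

```text
(no output)
```

View pics/w5.png

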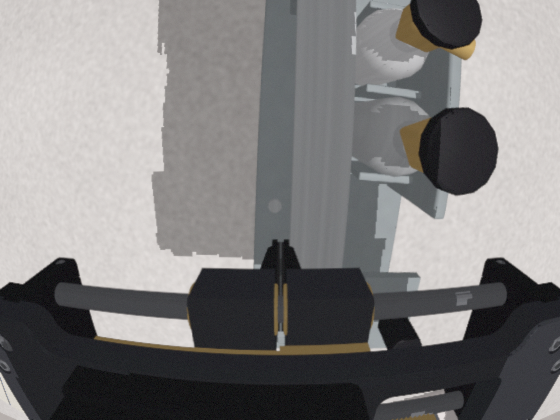

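View pics/sc5.png

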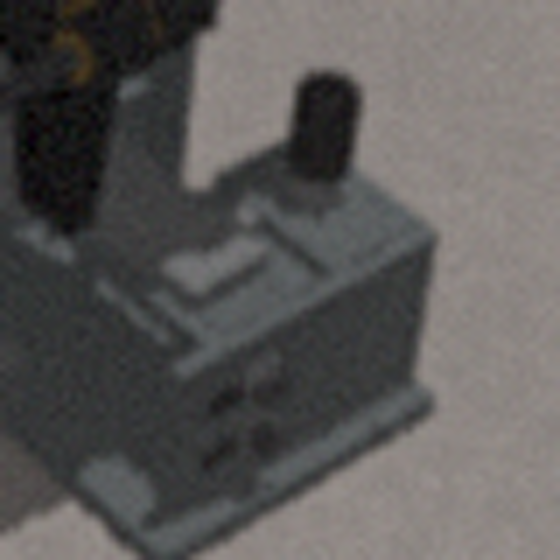

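```bash
for i in 1; do python3 -m inch '{"hand":[0],"turn":[0],"delta_pos":[[0,0.05,0]]}'; python3 -m inch '{"hand":[0],"turn":[0],"delta_pos":[[0,0.05,0]]}';python3 -m inch '{"hand":[0],"turn":[0],"delta_pos":[[0,0.05,0]]}';  done
```

```text
t: 11.6
eef_pos: [597.7, 7.7, 155.2]
tcp_rot: [3.142, 0.0, 3.133]
ft_force: [3.3, -5.2, -1.3]
opening: 0.003
t: 11.7
eef_pos: [597.7, 7.9, 155.2]
tcp_rot: [-3.141, 0.0, 3.133]
ft_force: [2.0, -9.5, -2.0]
opening: 0.004
t: 11.8
eef_pos: [597.8, 8.1, 155.2]
tcp_rot: [-3.141, 0.0, 3.133]
ft_force: [2.1, -11.2, -1.5]
opening: 0.005
```

```bash
python3 -m inch '{"hand":[0],"turn":[0],"delta_pos":[[0,0.05,0]]}'; python3 -m inch '{"hand":[0],"turn":[0],"delta_pos":[[0,0.03,0]]}'
```

```text
t: 11.9
eef_pos: [597.8, 8.2, 155.2]
tcp_rot: [-3.14, 0.0, 3.133]
ft_force: [3.1, -14.7, -1.1]
opening: 0.003
t: 12.0
eef_pos: [597.8, 8.3, 155.2]
tcp_rot: [-3.14, 0.0, 3.133]
ft_force: [1.6, -15.5, -0.1]
opening: 0.005
```

```bash
python3 -m inch '{"hand":[0,0,0,0,0,0,0,0,0,0,0],"turn":[0,0,0,0,0,0,0,0,0,0,0],"delta_pos":[[0,0,0],[0,-0.2,0],[0,-0.6,0],[0,-1.2,0],[0,0,-1],[0,0,-2.5],[0,0,-3],[0,0,-1],[-3,1,0],[-3,1.7,0],[-3,1.7,0]]}'; python3 -m inch '{"hand":[0,0,0,0],"turn":[0,0,0,0],"delta_pos":[[-2.5,1.3,0],[0,0,0],[0,0,0],[0,0,0]]}'
python3 - <<'E'
from h import *
import cv2
print(env.state()["eef_pos"])
im,d=viewer.read_camera("wrist"); k=viewer.get_calibration("wrist")
cv2.imwrite("pics/w6.png",im); np.save("pics/w6d.npy",d)
import pickle; pickle.dump((k,env.state()),open("pics/w6.pkl","wb"))
for l in ["bar_hole","pin_head","keeper"]:print(l,search_frame("wrist",l)[:2])
E
```

```text
t: 13.1
eef_pos: [688.8, 33.1, 230.5]
tcp_rot: [3.141, 0.0, 3.132]
ft_force: [0.8, 0.1, 0.1]
opening: 0.004
t: 13.5
eef_pos: [712.2, 45.1, 230.1]
tcp_rot: [3.142, -0.001, 3.132]
ft_force: [0.2, 0.4, -0.3]
opening: 0.007
[712.24453849  45.07109531 230.10671687]
bar_hole [{'centre': [256.0, 72.5], 'p': 0.7}]
pin_head [{'centre': [325.5, 127.3], 'p': 0.77}, {'centre': [303.9, 10.3], 'p': 0.65}]
keeper [{'centre': [297.8, 145.8], 'p': 0.59}]
```

View pics/w6.png

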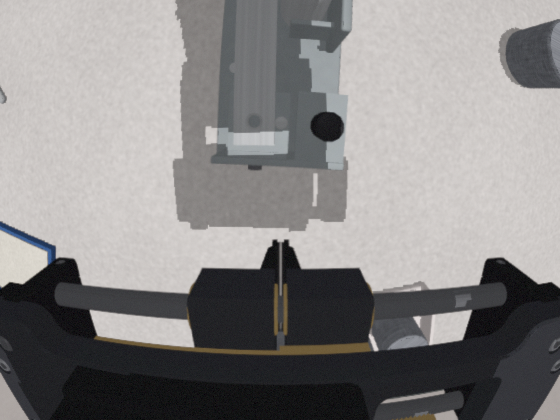

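Run:
```python
import cv2,numpy as np
im=cv2.imread("pics/w6.png"); c=im[85:175,205:355]
c=np.clip(c.astype(float)*1.4,0,255).astype(np.uint8)
cv2.imwrite("pics/w6z.png",cv2.resize(c,None,fx=5,fy=5,interpolation=cv2.INTER_CUBIC))
g=cv2.cvtColor(im,cv2.COLOR_BGR2GRAY)
print(g[112:131,244:268])
m=(g[95:160,300:355]<28).astype(np.uint8)
n,l,s,ce=cv2.connectedComponentsWithStats(m); i=1+np.argmax(s[1:,4]); print(s[i],ce[i]+[300,95])
```

```text
[[119 118 119 117 117 116 117 116 115 115 113 117 119 118 118 115 114 113
  114 117 118 116 112 115]
 [121 119 118 119 116 112 112 111 109 108 108 111 112 112 115 114 113 113
  116 119 117 115 115 115]
 [121 120 118 118 113 109 105 107 106 105 106 105 107 109 110 113 113 113
  116 116 118 116 114 116]
 [120 120 119 114 111 106 105 100  98  97  99  99 102 108 106 109 110 113
  117 118 117 115 116 115]
 [119 119 116 111 109 106 102  96  95  94  94  96  96  98 101 106 104 112
  114 118 117 114 113 115]
 [120 118 115 109 107 101  94  94  93  95  94  94  94  95  95 102 107 107
  113 118 117 115 114 113]
 [118 118 112 109 102  95  93  94  95  95  97  94  97  94  96 101 104 109
  111 117 118 114 114 112]
 [120 114 109 108 101  92  92  92  93  93  95  95  95  96  94  95 103 101
  112 115 118 115 115 114]
 [119 114 110 105 101  91  93  92  96  94  96  96  95  94  94  95 100 103
  111 115 117 116 117 114]
 [119 114 111 107  98  91  93  95  94  93  92  96  97  94  93  94 100 103
  109 119 116 114 115 114]
 [118 113 111 106  97  92  92  93  95  92  94  95  93  96  94  95 103 104
  111 116 117 11
[... 169 characters left out ...]
  95  99 106 105
  114 117 115 115 112 114]
 [117 117 112 110 107 103  95  94  94  96  96  93  92  95  97 103 106 110
  114 116 117 113 114 113]
 [119 115 116 113 111 108 102  97  93  95  97  95  94  99 106 108 106 109
  113 119 117 114 112 116]
 [120 120 114 117 112 109 109 106 104 100 101 101 105 110 109 110 109 113
  114 116 117 114 113 115]
 [118 117 116 116 114 111 111 110 109 109 108 109 109 111 113 112 110 112
  114 115 117 113 111 112]
 [117 115 117 117 114 114 114 111 112 112 111 112 114 113 114 113 110 112
  112 114 115 114 113 114]
 [119 115 116 118 116 114 114 114 115 116 116 117 116 116 113 112 111 114
  117 118 119 115 117 117]]
[ 11  18  30  27 421] [325.75771971 127.76009501]
```

View pics/w6z.png

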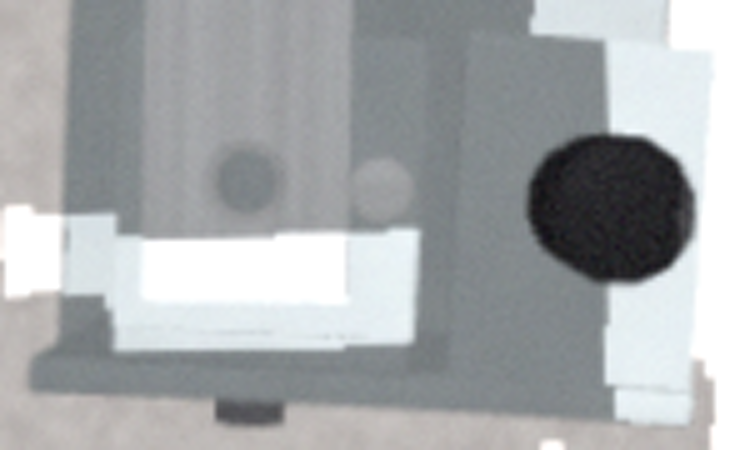

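```bash
cat >> h.py <<'E'
def wproj(k,P):
    T=np.array(k["T"]); c=(np.asarray(P)-T[:3,3])@T[:3,:3]
    th=np.arctan2(np.hypot(c[:,0],c[:,1]),c[:,2]); ph=np.arctan2(c[:,1],c[:,0])
    return np.c_[k["cx"]+k["fx"]*th*np.cos(ph),k["cy"]+k["fy"]*th*np.sin(ph)]
E
python3 - <<'E'
from h import *
import pickle,cv2
from scipy.optimize import least_squares
k,s=pickle.load(open("pics/w6.pkl","rb"))
g=cv2.cvtColor(cv2.imread("pics/w6.png"),cv2.COLOR_BGR2GRAY)
m=np.zeros_like(g); m[95:160,295:360]=(g[95:160,295:360]<60)
ys,xs=np.nonzero(m); n,l,st,ce=cv2.connectedComponentsWithStats(m); i=1+np.argmax(st[1:,4]); x,y,w,h,_=st[i]; print("bbox",st[i])
bb=np.array([x-.5,x+w-.5,y-.5,y+h-.5])
a=np.linspace(0,2*np.pi,200)
def f(q):
    P=np.vstack([np.c_[q[0]+10*np.cos(a),q[1]+10*np.sin(a),0*a+z] for z in (87,117)])
    u=wproj(k,P); return np.array([u[:,0].min(),u[:,0].max(),u[:,1].min(),u[:,1].max()])-bb
r=least_squares(f,[637,76]); print("pin",r.x,r.fun)
H=wpx(k,254.3,120.9,84); S=wpx(k,281.7,122.5,83.5); print("hole",H,"stop",S, "diff pin-hole",r.x-H[:2], "stop-hole",(S-H)[:2])
for u,v in [(233.5,100),(275.5,100),(233.5,130),(275,130)]: print(wpx(k,u,v,84))
E
```

```text
bbox [311 112  32  29 752]
pin [638.16568367  76.03596212] [-1.82107669  1.64995488 -1.20973461  1.2360599 ]
hole [635.05828966  26.8812542   84.        ] stop [636.55416848  46.72551544  83.5       ] diff pin-hole [ 3.107394   49.15470792] stop-hole [ 1.49587882 19.84426124]
[619.20091692  11.97033852  84.        ]
[620.01715036  42.40814636  84.        ]
[641.32174324  11.48835394  84.        ]
[641.99168016  41.81487908  84.        ]
```

Run:
```python
from h import *
print(env.state()["joints"].round(2))
plan(638.2,76.0,190,-3.5)
plan(638.2,76.0,190,177)
```

```text
[-0.03  0.68  1.38  0.    1.09 -1.59]
pos [712.7  45.  230.6] yang now 89.46 turn -1.5191 shift cm [-2.638  7.621  4.065] F [-0.3  0.5  0.7] open 0.005 t 13.7
pos [712.7  45.  230.6] yang now 89.46 turn -1.5278 shift cm [-2.704  7.597  4.065] F [-0.3  0.5  0.7] open 0.005 t 13.7
```

```bash
python3 -m inch '{"hand":[0.5,0.5,0.5,0.5,0.5,0.5,0.5,0.5,0.5,0.5,0.5,0.5,0.5,0.5,0.5,0.5],"turn":[0.147,0.147,0.147,0.147,0.147,0.147,0.147,0.147,0.147,0.147,0.147,0,0,0,0,0],"delta_pos":[[0,0,0],[0,0,0],[0,0,0],[0,0,0],[0,0,0],[0,0,0],[0,0,0],[0,0,0],[0,0,0],[0,0,0],[0,0,0],[0.8,-2.5,0],[1.0,-2.6,0],[0.85,-2.5,0],[0,0,0],[0,0,0]]}'
python3 - <<'E'
from h import *
plan(638.2,76.0,164,-3.5)
E
```

```text
t: 15.3
eef_pos: [638.8, 76.0, 231.0]
tcp_rot: [3.14, -0.0, 1.516]
ft_force: [0.8, 0.6, -0.4]
opening: 0.501
pos [638.8  76.  231. ] yang now -3.14 turn 0.0063 shift cm [-5.000e-03 -6.400e-02  6.695e+00] F [ 0.8  0.6 -0.4] open 0.501 t 15.3
```

```bash
python3 -m inch '{"hand":[0.5,0.5,0.5],"turn":[0,0,0],"delta_pos":[[0,-0.06,1.5],[0,0,1.5],[0,0,0]]}'
python3 - <<'E'
from h import *
import cv2
im,d=viewer.read_camera("wrist"); cv2.imwrite("pics/w7.png",im)
plan(638.2,76.0,164,-3.5)
E
```

```text
t: 15.6
eef_pos: [638.2, 75.5, 198.5]
tcp_rot: [-3.139, 0.0, 1.515]
ft_force: [-0.2, 0.1, 0.5]
opening: 0.5
pos [638.5  75.7 199.6] yang now -3.18 turn 0.0055 shift cm [ 0.033 -0.034  3.557] F [-1.2 -0.2  0.4] open 0.504 t 15.65
```

View pics/w7.png

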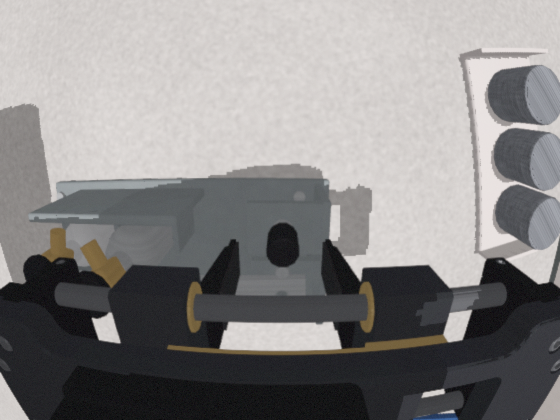

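```bash
python3 -m inch '{"hand":[0.5,0.5,0.5,0.5],"turn":[0,0,0,0],"delta_pos":[[0,0,1.5],[0,0,1.5],[0,0,0.5],[0,0,0]]}'; python3 -m inch '{"hand":[0.1,0.1,0.1,0.1,0.1],"turn":[0,0,0,0,0],"delta_pos":[[0,0,0],[0,0,0],[0,0,0],[0,0,0],[0,0,0]]}'
python3 - <<'E'
from h import *
plan(638.2,76.0,164,-3.5)
E
```

```text
t: 16.05
eef_pos: [637.7, 76.1, 164.0]
tcp_rot: [-3.14, 0.0, 1.516]
ft_force: [-0.5, -0.1, 0.0]
opening: 0.499
t: 16.55
eef_pos: [638.2, 76.2, 165.6]
tcp_rot: [3.141, -0.0, 1.516]
ft_force: [1.0, -1.3, 1.0]
opening: 0.203
pos [638.2  76.2 165.6] yang now -3.15 turn 0.0061 shift cm [-0.016 -0.004  0.159] F [ 1.  -1.3  1. ] open 0.203 t 16.55
```

```bash
python3 -m inch '{"hand":[0,0,0,0,0,0,0],"turn":[0,0,0,0,0,0,0],"delta_pos":[[0,0,-0.3],[0,0,-0.7],[0,0,-1.3],[0,0,-1.5],[0,0,-1.2],[0,0,-0.3],[0,0,0]]}'
python3 - <<'E'
from h import *
import cv2
im,d=viewer.read_camera("wrist"); cv2.imwrite("pics/w8.png",im)
im,d=viewer.read_camera("scene"); cv2.imwrite("pics/sc8.png",cv2.resize(im[180:290,280:400],None,fx=5,fy=5,interpolation=cv2.INTER_CUBIC))
plan(635.06,26.9,221)
E
```

```text
t: 17.25
eef_pos: [637.9, 76.2, 219.1]
tcp_rot: [3.141, -0.0, 1.516]
ft_force: [0.6, -0.3, -0.2]
opening: 0.205
pos [637.7  76.2 217.9] yang now -3.15 turn 0 shift cm [-4.933e+00  3.000e-03 -3.060e-01] F [ 0.1  0.2 -0.1] open 0.203 t 17.35
```

View pics/w8.png

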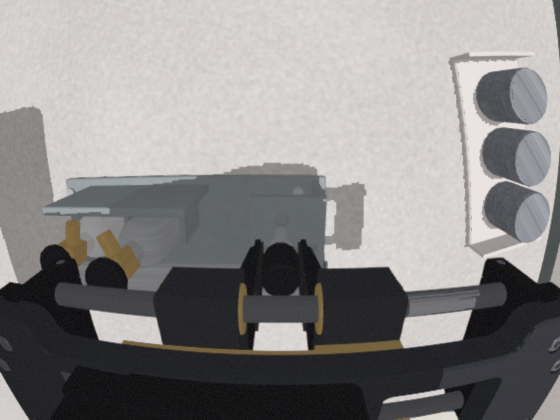

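View pics/sc8.png

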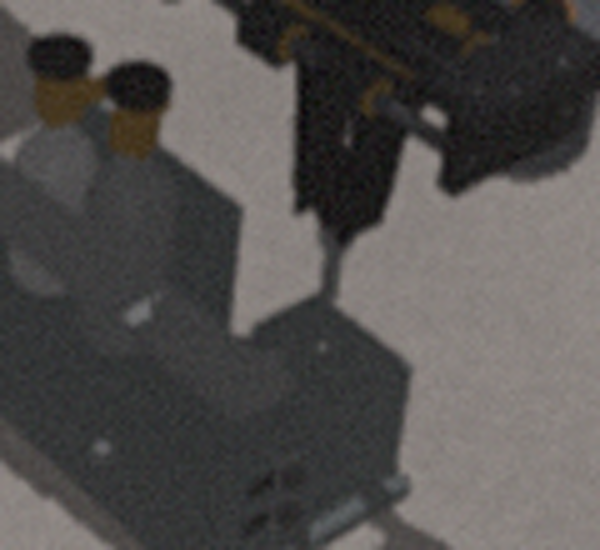

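```bash
python3 -m inch '{"hand":[0,0,0,0,0,0,0,0],"turn":[0,0,0,0,0,0,0,0],"delta_pos":[[-0.4,0,0],[-1.2,0,0],[-1.5,0,0],[-1.2,0,0],[-0.6,0,0],[0,0,0],[0,0,0],[0,0,0]]}'
python3 - <<'E'
from h import *
import cv2
plan(634.9,27.0,213)
k=viewer.get_calibration("scene")
im,d=viewer.read_camera("scene"); cv2.imwrite("pics/sc9.png",cv2.resize(im[180:290,270:400],None,fx=5,fy=5,interpolation=cv2.INTER_CUBIC))
E
```

```text
t: 18.15
eef_pos: [635.3, 27.6, 218.2]
tcp_rot: [3.142, -0.0, 1.516]
ft_force: [-0.7, -0.1, -0.9]
opening: 0.206
pos [635.3  27.6 218.2] yang now -3.13 turn 0 shift cm [-0.059 -0.038  0.524] F [-0.7 -0.1 -0.9] open 0.206 t 18.15
```

View pics/sc9.png

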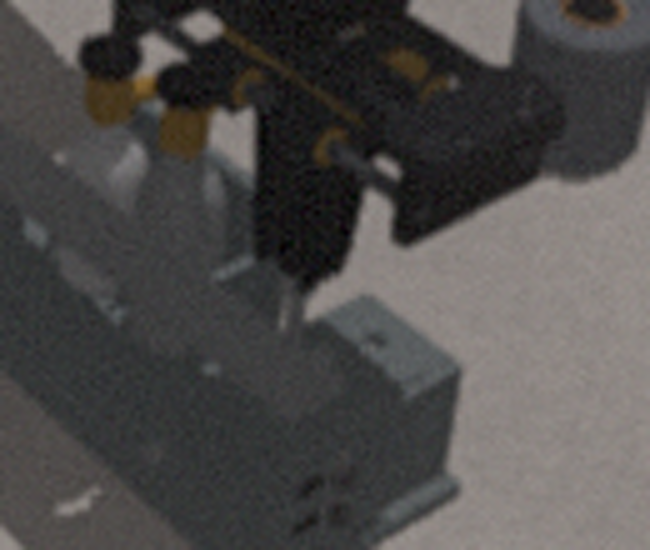

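```bash
python3 -m inch '{"hand":[0,0,0,0,0],"turn":[0,0,0,0,0],"delta_pos":[[-0.06,-0.04,0],[0,0,0.5],[0,0,0.4],[0,0,0],[0,0,0]]}'; python3 -m inch '{"hand":[0,0],"turn":[0,0],"delta_pos":[[0,0,0.1],[0,0,0.1]]}';python3 -m inch '{"hand":[0,0],"turn":[0,0],"delta_pos":[[0,0,0.1],[0,0,0]]}';python3 -m inch '{"hand":[0,0],"turn":[0,0],"delta_pos":[[0,0,0.1],[0,0,0]]}'
```

```text
t: 18.7
eef_pos: [634.9, 26.7, 209.0]
tcp_rot: [-3.141, -0.0, 1.516]
ft_force: [-0.2, 0.5, 0.2]
opening: 0.203
t: 18.9
eef_pos: [634.9, 26.7, 207.3]
tcp_rot: [3.141, -0.0, 1.516]
ft_force: [-1.1, -0.2, -1.7]
opening: 0.203
t: 19.1
eef_pos: [634.8, 26.7, 206.1]
tcp_rot: [-3.141, -0.0, 1.516]
ft_force: [-0.3, -0.3, -1.4]
opening: 0.205
t: 19.3
eef_pos: [634.8, 26.7, 205.1]
tcp_rot: [-3.141, -0.0, 1.516]
ft_force: [-0.5, 0.1, -1.5]
opening: 0.204
```

```bash
python3 -m inch '{"hand":[0,0],"turn":[0,0],"delta_pos":[[0,0,0.1],[0,0,0.1]]}';python3 -m inch '{"hand":[0,0],"turn":[0,0],"delta_pos":[[0,0,0.1],[0,0,0.1]]}';python3 -m inch '{"hand":[0,0],"turn":[0,0],"delta_pos":[[0,0,0.1],[0,0,0.1]]}'
```

```text
t: 19.5
eef_pos: [634.9, 26.6, 203.2]
tcp_rot: [3.141, -0.0, 1.516]
ft_force: [0.9, 0.5, -0.4]
opening: 0.208
t: 19.7
eef_pos: [635.0, 26.6, 201.2]
tcp_rot: [3.141, -0.0, 1.516]
ft_force: [0.6, -0.3, -1.3]
opening: 0.205
t: 19.9
eef_pos: [635.0, 26.6, 199.2]
tcp_rot: [3.141, -0.0, 1.516]
ft_force: [0.2, -0.1, 0.2]
opening: 0.209
```

```bash
python3 -m inch '{"hand":[0,0,0],"turn":[0,0,0],"delta_pos":[[0,0,0.1],[0,0,0.1],[0,0,0.1]]}';python3 -m inch '{"hand":[0,0,0],"turn":[0,0,0],"delta_pos":[[0,0,0.15],[0,0,0.15],[0,0,0.15]]}'
```

```text
t: 20.2
eef_pos: [635.0, 26.6, 196.2]
tcp_rot: [3.141, -0.0, 1.516]
ft_force: [2.2, -1.1, 0.0]
opening: 0.203
t: 20.5
eef_pos: [635.0, 26.6, 191.7]
tcp_rot: [3.141, 0.0, 1.516]
ft_force: [1.4, -1.5, 0.2]
opening: 0.201
```

```bash
python3 -m inch '{"hand":[0,0,0,0],"turn":[0,0,0,0],"delta_pos":[[0,0,0.2],[0,0,0.2],[0,0,0.2],[0,0,0.2]]}';python3 -m inch '{"hand":[0,0,0,0],"turn":[0,0,0,0],"delta_pos":[[0,0,0.2],[0,0,0.2],[0,0,0.15],[0,0,0.1]]}';python3 -m inch '{"hand":[0,0],"turn":[0,0],"delta_pos":[[0,0,0.1],[0,0,0.05]]}'
```

```text
t: 20.9
eef_pos: [635.0, 26.6, 183.6]
tcp_rot: [3.141, 0.0, 1.516]
ft_force: [2.5, -1.6, 0.5]
opening: 0.204
t: 21.3
eef_pos: [635.1, 26.6, 177.2]
tcp_rot: [3.141, -0.0, 1.516]
ft_force: [4.7, -2.1, 1.6]
opening: 0.204
t: 21.5
eef_pos: [635.0, 26.6, 175.8]
tcp_rot: [3.141, 0.0, 1.516]
ft_force: [3.9, -3.1, 1.7]
opening: 0.206
```

```bash
python3 -m inch '{"hand":[0],"turn":[0],"delta_pos":[[0,0,0.05]]}';python3 -m inch '{"hand":[0],"turn":[0],"delta_pos":[[0,0,0.05]]}';python3 -m inch '{"hand":[0],"turn":[0],"delta_pos":[[0,0,0.05]]}'
```

```text
t: 21.6
eef_pos: [635.0, 26.6, 175.3]
tcp_rot: [3.141, -0.0, 1.516]
ft_force: [3.6, -2.7, 1.7]
opening: 0.203
t: 21.7
eef_pos: [635.0, 26.6, 174.9]
tcp_rot: [3.141, 0.0, 1.516]
ft_force: [3.9, -2.3, 1.9]
opening: 0.206
t: 21.8
eef_pos: [635.1, 26.6, 174.5]
tcp_rot: [3.141, 0.0, 1.516]
ft_force: [2.5, -3.6, 8.1]
opening: 0.206
```

```bash
python3 -m inch '{"hand":[0,0.5,0.5,0.5,0.5],"turn":[0,0,0,0,0],"delta_pos":[[0,0,0.02],[0,0,0],[0,0,0],[0,0,0],[0,0,0]]}'
python3 - <<'E'
from h import *
import cv2
plan(635,26.6,260)
im,d=viewer.read_camera("scene"); cv2.imwrite("pics/sc10.png",cv2.resize(im[180:290,270:400],None,fx=5,fy=5,interpolation=cv2.INTER_CUBIC))
E
```

```text
t: 22.3
eef_pos: [634.6, 26.9, 173.7]
tcp_rot: [-3.14, -0.0, 1.516]
ft_force: [0.1, 0.2, 0.2]
opening: 0.473
pos [634.6  26.9 173.7] yang now -3.14 turn 0 shift cm [-0.023  0.046 -8.631] F [0.1 0.2 0.2] open 0.473 t 22.3
```

View pics/sc10.png

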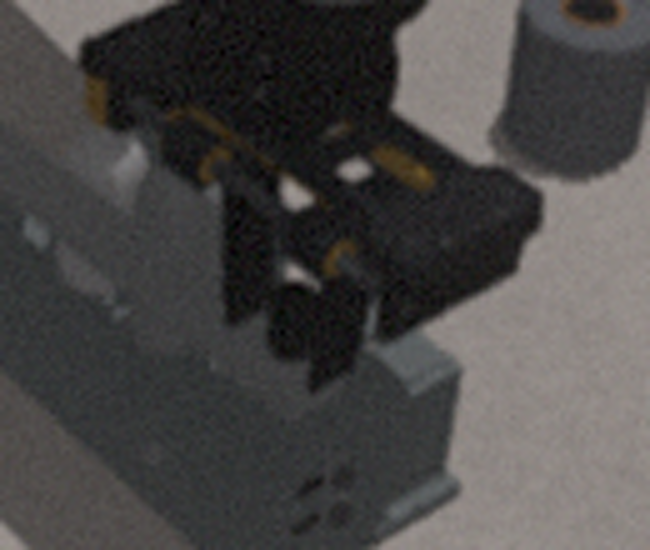

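Pin is free between the open fingers at about (295,320). Lift straight up, then step aside for a check.

```bash
python3 -m inch '{"hand":[0.5,0.5,0.5,0.5,0.5,0.5,0.5,0.5,0.5,0.5,0.5,0.5],"turn":[0,0,0,0,0,0,0,0,0,0,0,0],"delta_pos":[[0,0,-0.5],[0,0,-1.5],[0,0,-2.5],[0,0,-2.5],[0,0,-2.5],[0,0,-1],[-2,0,0],[-4,0,0],[-4,0,0],[-3,0,0],[0,0,0],[0,0,0]]}'
python3 - <<'E'
from h import *
import cv2
for c in ("scene","wrist","top"):
    im,d=viewer.read_camera(c); cv2.imwrite(f"pics/{c}11.png",im)
    if c=="scene": cv2.imwrite("pics/sc11.png",cv2.resize(im[180:300,260:400],None,fx=5,fy=5,interpolation=cv2.INTER_CUBIC)); ds=d
    if c=="top": cv2.imwrite("pics/top11z.png",cv2.resize(im[120:290,200:380],None,fx=3.5,fy=3.5,interpolation=cv2.INTER_CUBIC))
E
```

```text
t: 23.55
eef_pos: [627.5, -103.4, 279.0]
tcp_rot: [-3.141, -0.0, 1.514]
ft_force: [-0.5, 0.7, 0.0]
opening: 0.503
```

View pics/sc11.png

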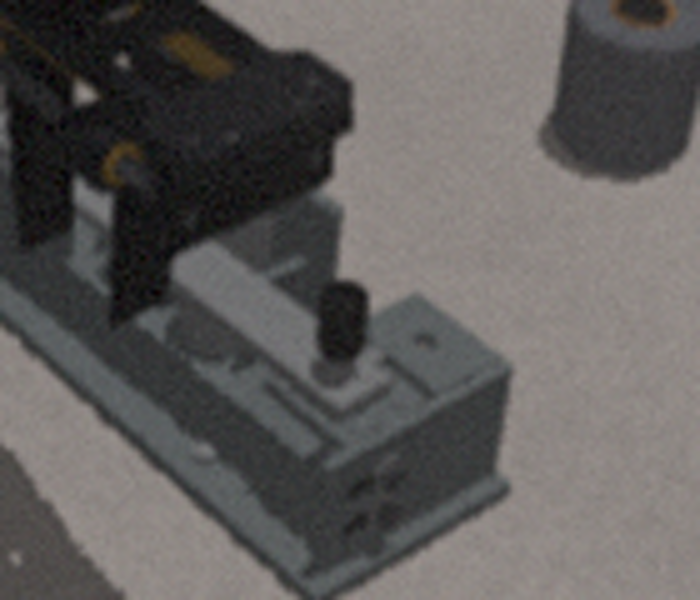

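View pics/wrist11.png

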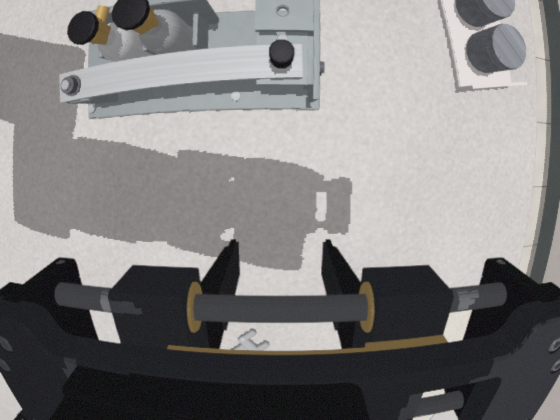

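View pics/top11z.png

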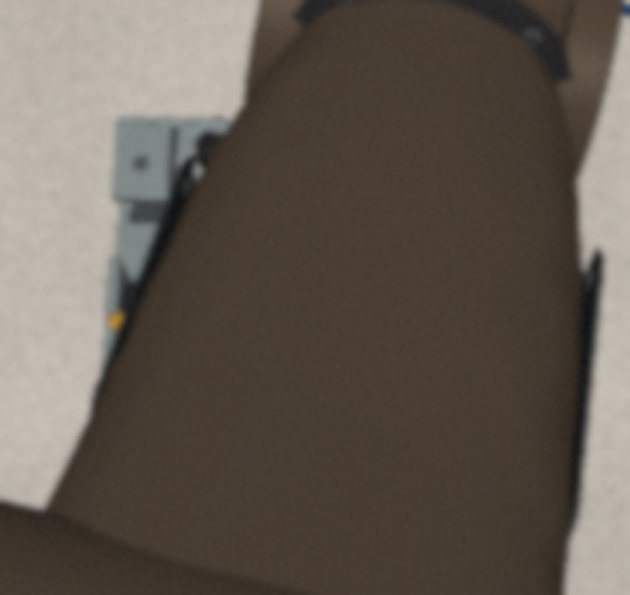

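Run:
```python
from h import *
im,d=viewer.read_camera("wrist"); k=viewer.get_calibration("wrist"); T=np.array(k["T"])
def z(u,v):
    x=u-k["cx"];y=v-k["cy"];r=np.hypot(x,y);th=r/k["fx"];dd=np.array([np.sin(th)*x/r,np.sin(th)*y/r,np.cos(th)])
    D=np.median(d[v-2:v+3,u-2:u+3]); return (T[:3,:3]@(dd/dd[2]*D)+T[:3,3]).round(1)
print("knob",z(282,48),"bar",z(220,68),z(150,78),"ledge",z(310,30))
```

```text
knob [635.1  29.3 125.1] bar [580.6  24.3  83.2] [514.3  23.9  83.7] ledge [662.1  56.7  73.8]
```

```bash
python3 -c "
from cell import ticket,env
print(ticket.job_done()); print(env.state()['t'])"
```

```text
the job is handed in; nothing more can be done
None
the job is handed in; nothing more can be done
```

The rack is shut and pinned, and I handed the job in about 24 s into the 62 s allowed.

- **Bar:** I pushed it round with the closed fingers and crept onto the stop in 0.5 mm steps. The peak push was about 15.5 N at the fingers, which works out to roughly 9 N on the stop after pivot friction. The wrist picture taken before pinning shows the bar's edge touching the dowel.
- **Pin:** I lifted it from the parking hole and lowered it through the bar into the keeper. It met upward resistance (8 N) at the height predicted for fully home. I then released it and moved the arm well clear.
- **Last checks:** The knob top reads 41.8 mm above the bar, against 42 mm expected with the shoulder seated. The pin stands upright and the parking hole is empty. The cylinders looked in place, and the mantle looked unmoved in the scene view; the arm stayed clear of both.
- **Not fully checked:** The arm hid most of the top camera's last view, and only part of the wrench showed in the last wrist picture. I never went near the wrench, but I did not measure its position, or the cylinders' and mantle's, again at the end.

No check failed or disagreed, apart from the stop being reached about 8 mm of travel later than my first estimate, probably because the fingertips are thinner than I assumed.

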